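# Press a stopper home with a ratchet bench press, then free the pawl and wind back

### The arm

A 6-joint arm with a two-finger parallel gripper is mounted at the origin on the work surface; the furniture and walls round the work are solid. World frame = base frame: x ahead of the robot, y to its left, z up, the work surface at z = 0. Lengths are in mm, angles in rad, forces in N, time in s.
With the tool pointing down it reaches from about 350 to 975 mm from the base axis. Payload 7.1 kg.
Tool frame: the origin (TCP) lies midway between the tips of the shut fingers; the grasp point (between the pads) lies 19 mm behind it (ctrl.grasp_offset is the distance from the TCP to the grasp point, in mm); z points along the fingers, y is the line along which they close (so a half turn about z gives the same grasp; the last joint's range is limited). The gripper opens to 88 mm and grips with 3 to 60 N. Pads are 20 mm wide; open, the fingers measure 115 mm over their backs; the gripper's body (75 mm by 178 mm) begins 61 mm behind the grasp point.
Start: joints at [-1.28, 0.423, 1.63, -0, 1.089, -0.019], TCP at [190.56, -595.224, 222.675] pointing down, gripper open.
Joint ranges: [-3, 3], [-0.9, 2.11], [0.09, 2.58], [-1.31, 4.45], [0.11, 2.69], [-2.54, 2.54]. Speed limits (rad/s): [2.39, 2.39, 3.01, 3.14, 3.14, 3.14].

### API

Orientations are given as a rotation vector (axis times angle).
In Python, from workcell import sensors, viewer, ctrl gives the robot as it stands. The module is installed in compiled form; this text tells all that it offers.
- The arm moves only by the shell command python3 -m handwheel 'ROWS'. ROWS is JSON, a list of rows, each a list of 7 numbers: the shift along the tool's x, y, z in mm, then the turn, a rotation vector about the tool's x, y, z in rad, then the closure, from 0 (fully open) to 1 (shut). In form: [[x, y, z, rx, ry, rz, jaw], ...]. A call has 1 to 10 rows; each row shifts and turns the commanded pose from where the row before left it, along the tool's axes as they then stand; what a row does not reach is not made up. A row lasts 1/8 s, in which the tool goes at most 62.5 mm and 10.7 degrees, less where a joint would pass 70% of its speed; a pose out of reach is approached as far as the arm can. A call is refused whole if a number of a shift passes 62.5 or a number of a turn 0.188, either way. A call with a gripper value outside its range is refused whole. The fingers move at their own pace and stop on an object; the grip force is fixed at half the most. Time passes only in rows, so rows that do not move let the fingers close. It gives the time, the measured TCP pose, the force, the opening and the grip force at its end, in the units of the state.
- sensors.get_obs(): the state, without advancing time (a new reading comes with each control period).
- viewer.get_image(name): name is "side" or "top"; returns a dict with "frame" (400x640x3 uint8, blue, green, red), "fov_y" (degrees; the focal length in pixels is half the picture's height over the tangent of half this angle, whatever the lens; pixels are square), "cx", "cy" (the principal point, pixels), "R" (3x3) and "t" (3): a world point X has camera coordinates R X + t. Camera axes: x right, y down, z forward; pixel columns grow to the right and rows downward; lengths in mm; the calibration is good to about 2 mm. A picture is of the moment at which its call begins. There is no depth.
- ctrl.close_job(): hands the job in; it is judged then, once.
The state is a dict: "t": time; "qpos": joint angles; "qvel": joint speeds; "joint_torque": joint torques, N m; "ee_pos": TCP position; "orientation": TCP orientation; "ft_force": force on the tool from outside, world axes, zero at the start; "moment": the same for the moment, N m; "width": finger opening in mm; "grasp_force": force on a finger pad.
Only numpy, scipy, OpenCV 4.12 (cv2) and the standard library are available. Lean on these libraries where they do the work, as an engineer would, in place of code of your own. Each camera call takes 0.05 s, during which the arm holds its last target. There are 200 camera calls.

### The job

Close the amber bottle in the bench press: turn the black knob clockwise, a click at a time, until the wooden stopper is pressed fully home on the bottle's lip, and stop turning as soon as you feel it bottom, because the glass cracks if it is pressed with more than 25 N. Only then swing the red lever right over to free the pawl, and wind the knob back anticlockwise to its stop, so that the press is fully up again. Leave the red lever over, the bottle standing closed in its ring, and the other things on the bar where they are.

Things in the scene. Friction and masses are not known exactly. Their poses are not given: they have to be found in the camera images.
- press: fixed bench press of dark steel. Origin: middle of its underside on the worktop; x to its back (away from the robot at yaw 0), y to its left, z up. Base plate 130 x 164 x 14 mm; two 14 mm columns at y = +-61 mm; head plate 116 x 150 mm (x -66 to 50 mm), top 190 mm up. Knob, crosshead, foot and bottle ring lie on its z axis (x = y = 0).
- knob_grip (a point): middle of the black round fluted knob, on its vertical axis, 222 mm above the worktop. Knob 42 mm across, 32 mm high (206 to 238 mm up), free all round, to be gripped from above at any yaw; white line on top. Below it, on its spindle, a brass ratchet wheel 92 mm across with 36 teeth, top 202 mm up. With the pawl in it turns clockwise only and, let go, falls back to the last tooth passed.
- knob (a joint): knob angle, rad: 0 at its upper stop (press fully up), growing clockwise seen from above, to 1.75 at most. Starts at 0 to 0.15, not always on a tooth; the stopper is home at about 0.7 to 1.45. A click is 10 degrees (0.175 rad). The crosshead sinks 20 mm per rad. Torque to turn: 0.04 N m friction, about 0.03 N m ripple from the teeth, and 0.02 N m for each newton of the foot's push.
- release (a joint): angle of the red release lever, rad, 0 to 0.8: 0 = pawl in (start), 0.8 = pawl held off the wheel (free from about 0.6 on). Grows anticlockwise seen from above and stays where it is left. Pushing its peg takes about 2 N, up to 10 N while the pawl is loaded. When freed, the loaded knob springs back a little by itself.
- release_peg (a point): middle of the upright red peg at the lever's end, 10 mm across, 38 mm high (202 to 240 mm above the worktop; this point 227 mm), free on top and at its sides. It goes round on a 50 mm arm about a vertical pivot at x = -52 mm, y = -42 mm of the press's frame; at lever angle 0 the arm points along the press's -y, so the peg first moves towards the press's +x.
- crosshead (a joint): how far the aluminium crosshead has come down, m; driven by the knob. Under it hangs a 30 mm rubber foot, sprung at 3.3 N per mm, on a brass length adjuster whose setting differs by up to 14 mm from one time to the next and is not measured: at the start the foot is 1 to 21 mm above the stopper.
- bottle_mid (a point): point on the axis of the loose amber glass bottle, half-way up the glass (43 mm above its underside). Bottle 58 mm across, 86 mm high to its lip, paper label, 0.25 kg; it stands on the press's base plate in a low black ring (63 mm inside, 7 mm high) under the foot and need not be touched.
- stopper_top (a point): centre of the top of the bottle's stopper, a pale wooden head 31 mm across and 14 mm high on a cork shank. Starts 4 to 7 mm proud; fully home this point is 57 mm above bottle_mid and the head rests on the lip. It takes about 10 N to move it, and it stays where it was pressed to. So the foot must push with more than 10 and at most 25 N.
- pawl_tip (a point): tip of the steel pawl, a 4 mm pin that a light spring holds in the ratchet wheel's teeth, on the robot's side of the wheel.
- sealed_mid (a point): middle (50 mm up) of a second amber bottle of the same make, already closed, which shows how a stopper sits when it is home; a bystander, 58 mm in diameter, 100 mm high.
- jigger_mid (a point): middle (40 mm up) of a steel jigger, 45 mm in diameter, 80 mm high; a bystander.
- lime_mid (a point): middle of a lime of about 60 mm lying loose on the worktop; a bystander.
Mind the look-alikes: they are no part of the job. What is shaped like the part that bears bottle_mid but green, purple or yellow is not meant.

How it is judged (in metres and radians):
On the way, in this order (a step that is already met when the one before it is completed fails the run):
1. with the pawl in, the press holds the stopper fully home (within 1 mm) (z of stopper_top in the frame of bottle_mid below 0.058 m and contact force between crosshead and bottle above 5 N and value of joint release below 0.25 rad), for 0.2 s.
2. the red lever is swung over and the pawl is free, the stopper still home (value of joint release above 0.6 rad and z of stopper_top in the frame of bottle_mid below 0.058 m), for 0.2 s.
At the end, for the whole second after the job is handed in: The stopper is home within 1.3 mm, the knob is wound back to within 0.3 rad of its upper stop and at rest, the foot is off the stopper, the red lever is over (above 0.6 rad), and the bottle stands upright (within 0.08 rad) in its ring, within 6 mm of the press's axis (z of stopper_top in the frame of bottle_mid below 0.0583 m and value of joint knob below 0.3 rad and value of joint release above 0.6 rad and contact force between crosshead and bottle below 0.1 N and angle between bottle_mid's own z axis and vertical below 0.08 rad and horizontal distance between bottle_mid and press below 0.006 m and height (world z) of bottle_mid below 0.061 m and velocity of joint knob below 0.05 rad/s); the robot touches nothing.
It fails at once if the stopper or bottle is pressed with more than 25 N (contact force between crosshead and bottle above 25 N).
It fails at once if the closed bottle, the jigger or the loose lime is moved by more than 30 mm (distance of any of sealed_mid, jigger_mid, lime_mid from where it was at the start of the episode above 0.03 m).
It also fails if it takes over 72 s, if anything falls off the work surface, if the arm or the gripper's body presses on something with over 40 N, if the wrist force passes 120 N, or if a joint passes its speed limit or range.

## Working session

There is one attempt and no reset: what is moved stays moved. The work goes in short steps, Python scripts to look and compute and a shell command to move; the robot and the scene stay as the last step left them, time stands still between calls to the robot, and variables do not carry over. Pictures are saved under pics/ and viewed, at most 10 in all, crops included, and the job is handed in when it is done.

```bash
mkdir -p pics
cat > h.py <<'E'
import numpy as np,cv2
from workcell import sensors,viewer,ctrl
def cap(n,f):
    d=viewer.get_image(n);cv2.imwrite('pics/'+f,d['frame']);np.save('pics/'+f+'.npy',{k:d[k] for k in d if k!='frame'},allow_pickle=True);return d
def cam(d):
    f=200/np.tan(np.radians(d['fov_y'])/2);return f,np.array(d['R']),np.array(d['t'])
def proj(d,X):
    f,R,t=cam(d);c=R@np.array(X)+t;return f*c[0]/c[2]+d['cx'],f*c[1]/c[2]+d['cy']
def onz(d,u,v,z):
    f,R,t=cam(d);C=-R.T@t;r=R.T@np.array([(u-d['cx'])/f,(v-d['cy'])/f,1]);return C+r*(z-C[2])/r[2]
E
python3 - <<'E'
from h import *
for n in('side','top'):
    d=cap(n,n+'0.png');print(n,d['fov_y'],d['cx'],d['cy'],-np.array(d['R']).T@d['t'],np.round(d['R'],3).tolist())
o=sensors.get_obs();print(o)
E
```

```text
side 43.89115951130171 320.10112286379683 203.80405188735472 [ -58.92419634  413.72035333 1252.63880266] [[-0.599, -0.801, 0.005], [-0.688, 0.511, -0.515], [0.41, -0.312, -0.857]]
top 55.89567229806468 325.8260275151653 195.58256322594752 [ 413.69831078   47.48145809 1113.91483048] [[-0.008, -0.999, 0.032], [-0.998, 0.005, -0.067], [0.067, -0.032, -0.997]]
{'t': 0.1, 'qpos': array([-1.28000401e+00,  4.23736802e-01,  1.63059615e+00,  4.00936287e-06,
        1.08858898e+00, -1.90261395e-02]), 'qvel': array([-5.45993129e-05, -1.70476089e-03, -1.20004358e-04,  1.06254469e-03,
       -2.33717888e-03,  1.80641689e-04]), 'joint_torque': array([-9.64826140e-04, -5.45616102e+01, -2.74325055e+01,  6.45083771e-02,
        1.88683555e-02, -2.26047030e-05]), 'ee_pos': array([ 190.42302739, -594.77026886,  222.00351851]), 'orientation': array([-3.10267249e+00, -4.84511471e-01,  2.77211636e-04]), 'ft_force': array([0.65599521, 0.442397  , 0.20567306]), 'moment': array([ 0.00768543,  0.0464198 , -0.032148  ]), 'grasp_force': 0.0, 'width': 87.75934809793814}
```

View pics/side0.png

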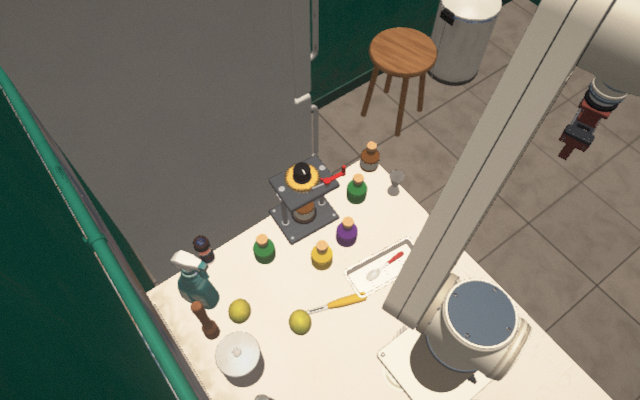

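View pics/top0.png

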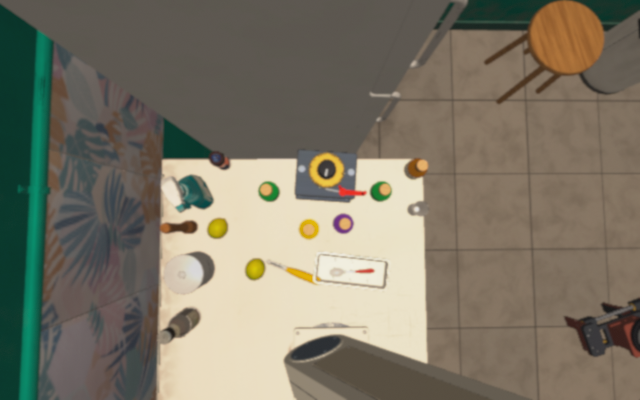

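Run:
```python
import cv2,numpy as np
a=cv2.imread('pics/side0.png')[140:250,255:395];b=cv2.imread('pics/top0.png')[140:215,285:435]
a=cv2.resize(a,None,fx=5,fy=5,interpolation=2);b=cv2.resize(b,None,fx=5,fy=5,interpolation=2)
cv2.imwrite('pics/a.png',a);cv2.imwrite('pics/b.png',b)
from h import *
for n,pts in(('top',[(326,170,238),(358,192,240)]),('side',[(302,170,238),(344,170,240)])):
    d=np.load(f'pics/{n}0.png.npy',allow_pickle=True).item()
    for p in pts: print(n,p,onz(d,*p))
```

```text
top (326, 170, 238) [532.78825698  18.42830194 238.        ]
top (358, 192, 240) [480.60918294 -55.79578066 240.        ]
side (302, 170, 238) [531.57698362  21.67239409 238.        ]
side (344, 170, 240) [468.26004929 -61.24086714 240.        ]
```

View pics/a.png

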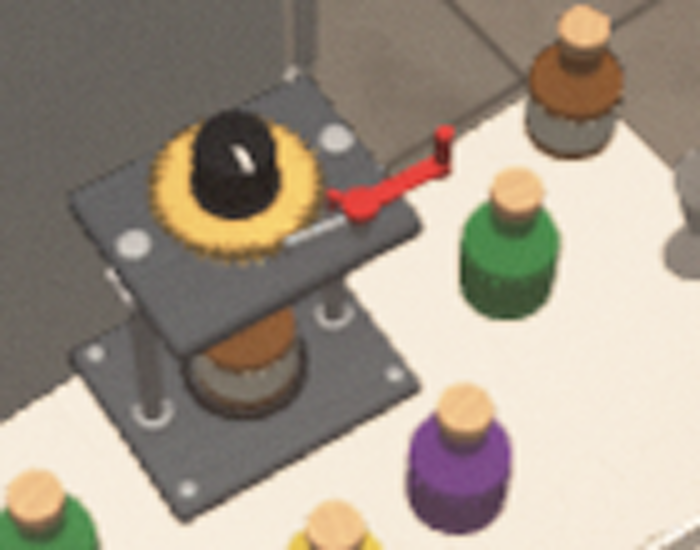

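View pics/b.png

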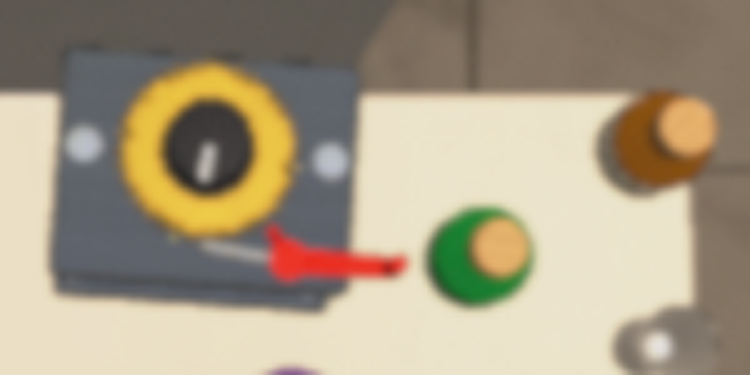

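Knob top is at top-view (326.8,169.5) and side-view (302,169). The column nuts are at top (302,169) and (351,172.2), side (281.6,188.6) and (322,167.6). The peg top is at top (364.6,193) and side (344,166.4).

Run:
```python
from h import *
from scipy.optimize import least_squares
D={n:np.load(f'pics/{n}0.png.npy',allow_pickle=True).item() for n in('top','side')}
obs=[('top',(0,0,201),(326.8,170)),('side',(0,0,201),(302.2,177.4)),('top',(0,61,193),(302,169)),('top',(0,-61,193),(351,172.2)),
('side',(0,61,193),(281.6,188.6)),('side',(0,-61,193),(322,167.6)),('top',(-52,-92,239),(364.6,193)),('side',(-52,-92,239),(344,166.4)),('top',(0,0,238),(326.8,169.2))]
def W(p,q):
    c,s=np.cos(p[2]),np.sin(p[2]);return [p[0]+c*q[0]-s*q[1],p[1]+s*q[0]+c*q[1],q[2]]
f=lambda p:np.concatenate([np.array(proj(D[n],W(p,q)))-o for n,q,o in obs])
r=least_squares(f,[530,20,0],x_scale=[1,1,.01],loss='soft_l1');p=r.x;print(p,np.round(f(p).reshape(-1,2),1).tolist())
print('knob',W(p,(0,0,222)),'pivot',W(p,(-52,-42,0)))
for a in(0,.6,.8):print('peg',a,W(p,(-52+50*np.sin(a),-42-50*np.cos(a),227)))
o=sensors.get_obs();from scipy.spatial.transform import Rotation as Ro
print(Ro.from_rotvec(o['orientation']).as_matrix().round(3))
```

```text
[ 5.36936963e+02  1.71519473e+01 -7.55074791e-02] [[-0.8, 0.4], [0.4, -1.4], [-0.8, 0.0], [-0.4, 0.4], [0.5, -0.1], [0.6, -0.2], [-0.3, 0.1], [0.5, -0.6], [-0.3, -1.0]]
knob [np.float64(536.9369629869359), np.float64(17.151947292703873), 222] pivot [np.float64(481.91682693204973), np.float64(-20.80572160966442), 0]
peg 0 [np.float64(478.1450394277742), np.float64(-70.66325483206312), 227]
peg 0.6 [np.float64(506.9555172489701), np.float64(-64.08463087518723), 227]
peg 0.8 [np.float64(515.0546024059022), np.float64(-58.24751425697961), 227]
[[ 0.952  0.305 -0.   ]
 [ 0.305 -0.952  0.001]
 [ 0.    -0.001 -1.   ]]
```

Run:
```python
from h import *
D={n:np.load(f'pics/{n}0.png.npy',allow_pickle=True).item() for n in('top','side')}
L={}
for n,pts in(('top',[(465,0),(410,78),(358,150)]),('side',[(308,0),(308,80),(313,140)])):
    for p in pts:
        f,R,t=cam(D[n]);C=-R.T@t;a=onz(D[n],*p,0);L.setdefault(n,[]).append((C[:2],(a-C)[:2]));print(n,C[:2],np.degrees(np.arctan2(*(a-C)[[1,0]])),onz(D[n],*p,-850))
for i in range(3):
    for j in range(3):
        A,u=L['top'][i];B,v=L['side'][j];s=np.linalg.solve(np.c_[u,-v],B-A);print(i,j,A+s[0]*u)
```

```text
top [413.69831078  47.48145809] -34.75251342357948 [1616.43209105 -786.96280861 -850.        ]
top [413.69831078  47.48145809] -34.291701531330844 [1177.24390374 -473.21199779 -850.        ]
top [413.69831078  47.48145809] -32.22843286031192 [ 786.53496464 -187.56478522 -850.        ]
side [-58.92419634 413.72035333] -35.409907498149686 [ 2242.68883814 -1222.54995953  -850.        ]
side [-58.92419634 413.72035333] -35.178946081984556 [1660.64450224 -798.35586576 -850.        ]
side [-58.92419634 413.72035333] -35.861242866011196 [1288.33139852 -560.14185293 -850.        ]
0 0 [ 2178.68066701 -1177.04505987]
0 1 [ 3400.40973432 -2024.6680604 ]
0 2 [1260.3914228 -539.9454726]
1 0 [1457.13233133 -664.07954252]
1 1 [1857.1967912  -936.90011552]
1 2 [1015.16096458 -362.68090899]
2 0 [ 789.3739665  -189.35456827]
2 1 [ 858.32528578 -232.8233324 ]
2 2 [ 679.91454729 -120.34840963]
```

```bash
python3 -m handwheel '[[0,0,-50,0,0,0,0],[0,0,-50,0,0,0,0],[39.7,-36.7,0,0,0,0,0],[39.7,-36.7,0,0,0,0,0],[39.7,-36.7,0,0,0,0,0],[39.7,-36.7,0,0,0,0,0],[39.7,-36.7,0,0,0,0,0],[39.7,-36.7,0,0,0,0,0],[39.7,-36.7,0,0,0,0,0],[39.7,-36.7,0,0,0,0,0]]'; python3 -m handwheel '[[39.7,-36.7,0,0,0,0,0],[39.7,-36.7,0,0,0,0,0],[39.7,-36.7,0,0,0,0,0],[39.7,-36.7,0,0,0,0,0],[39.7,-36.7,0,0,0,0,0],[0,0,0,0,0,-0.15,0],[0,0,0,0,0,-0.15,0],[0,0,0,0,0,-0.15,0],[0,0,0,0,0,-0.15,0],[0,0,0,0,0,0,0]]'
cat > s.py <<'E'
from h import *
from scipy.spatial.transform import Rotation as Ro
import sys
o=sensors.get_obs();R=Ro.from_rotvec(o['orientation']).as_matrix()
print('t',o['t'],'p',o['ee_pos'].round(1),'yaw',np.arctan2(R[1,0],R[0,0]).round(4),'tilt',R[:2,2].round(4),'q6',o['qpos'][5].round(3),'F',o['ft_force'].round(1),'M',o['moment'].round(3),'w',o['width'],o['grasp_force'])
if len(sys.argv)>1: print('tool shift',(R.T@(np.array(eval(sys.argv[1]))-o['ee_pos'])).round(1))
E
python3 s.py 537,17,211; python3 -c "
from h import *
cap('top','top1.png')"
```

```text
t: 1.35
ee_pos: [403.9, -217.1, 322.6]
orientation: [-3.104, -0.484, 0.0]
ft_force: [0.8, -0.2, -0.1]
width: 87.7
grasp_force: 0.0
t: 2.6
ee_pos: [536.4, 16.5, 322.3]
orientation: [-2.823, -1.378, 0.001]
ft_force: [-0.3, 0.2, 1.1]
width: 87.7
grasp_force: 0.0
t 2.6 p [536.4  16.5 322.3] yaw 0.9086 tilt [-0.0007 -0.    ] q6 0.671 F [-0.3  0.2  1.1] M [ 0.002 -0.093 -0.014] w 87.70021115245979 0.0
tool shift [  0.8   0.3 111.3]
```

View pics/top1.png

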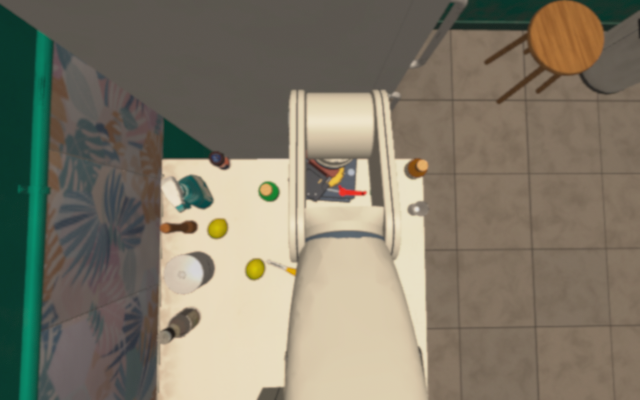

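The arm is over the press and hides the knob. Forces are near zero, so nothing is in the way, and I'll descend.

```bash
python3 -m handwheel '[[0.8,0.3,40,0,0,0,0],[0,0,35,0,0,0,0],[0,0,20,0,0,0,0],[0,0,10,0,0,0,0],[0,0,6,0,0,0,0],[0,0,0,0,0,0,0]]'; python3 s.py 537,17,211; python3 -m handwheel '[[0,0,0,0,0,0,0.3],[0,0,0,0,0,0,0.45],[0,0,0,0,0,0,0.52],[0,0,0,0,0,0,0.6],[0,0,0,0,0,0,0.6],[0,0,0,0,0,0,0.6],[0,0,0,0,0,0,0.6]]'; python3 s.py
```

```text
t: 3.4
ee_pos: [537.6, 16.9, 211.9]
orientation: [2.822, 1.379, 0.001]
ft_force: [-0.1, 0.4, 0.0]
width: 88.0
grasp_force: 0.0
t 3.4 p [537.6  16.9 211.9] yaw 0.9091 tilt [ 0.0004 -0.    ] q6 0.671 F [-0.1  0.4  0. ] M [-0.066 -0.03   0.01 ] w 87.97714249531467 0.0
tool shift [-0.3 -0.5  0.9]
t: 4.28
ee_pos: [538.0, 16.5, 211.8]
orientation: [2.821, 1.38, 0.002]
ft_force: [3.8, -4.5, -1.3]
width: 41.6
grasp_force: 30.0
t 4.275 p [538.   16.5 211.8] yaw 0.9098 tilt [ 0.0014 -0.0006] q6 0.67 F [ 3.8 -4.5 -1.3] M [-0.573 -0.547 -0.011] w 41.5656342034981 29.995479583740234
```

```bash
python3 -m handwheel '[[0,0.7,0,0,0,0,0.6],[0,0,0,0,0,0,0.6]]' >/dev/null; python3 s.py; for i in 1; do python3 -m handwheel '[[0,0,0,0,0,0.05,0.6],[0,0,0,0,0,0.05,0.6],[0,0,0,0,0,0,0.6]]' >/dev/null; python3 s.py; done; python3 -m handwheel '[[0,0,0,0,0,0.05,0.6],[0,0,0,0,0,0.05,0.6],[0,0,0,0,0,0,0.6]]' >/dev/null; python3 s.py
```

```text
t 4.525 p [538.1  16.5 211.8] yaw 0.9097 tilt [0.0003 0.    ] q6 0.67 F [ 1.7 -2.   1.5] M [-0.283 -0.239 -0.034] w 41.58136193599425 29.99633252620697
t 4.9 p [538.   16.6 211.8] yaw 0.8102 tilt [0.0003 0.0001] q6 0.769 F [ 2.9 -2.2  0.3] M [-0.304 -0.223 -0.097] w 41.547465276128186 29.99683052301407
t 5.275 p [538.   16.6 211.8] yaw 0.711 tilt [0.0002 0.0002] q6 0.868 F [ 1.1 -1.   0.4] M [-0.163 -0.154 -0.045] w 41.78266884977714 29.997145235538483
```

```bash
python3 -m handwheel '[[0,0,0,0,0,0.05,0.6],[0,0,0,0,0,0.05,0.6],[0,0,0,0,0,0,0.6]]' >/dev/null; python3 s.py; python3 -m handwheel '[[0,0,0,0,0,0.05,0.6],[0,0,0,0,0,0,0.6]]' >/dev/null; python3 s.py;python3 -m handwheel '[[0,0,0,0,0,0.05,0.6],[0,0,0,0,0,0,0.6]]' >/dev/null; python3 s.py
```

```text
t 5.65 p [537.9  16.7 211.8] yaw 0.6114 tilt [0.0001 0.0003] q6 0.968 F [ 0.5 -0.8  1.8] M [-0.061 -0.137 -0.081] w 41.44862958111551 29.997469782829285
t 5.9 p [537.9  16.7 211.8] yaw 0.5617 tilt [-0.      0.0003] q6 1.018 F [ 1.1 -1.4  2.5] M [ 0.095 -0.079 -0.088] w 41.59556984207475 29.99775767326355
t 6.15 p [537.9  16.7 211.8] yaw 0.5116 tilt [-0.      0.0004] q6 1.068 F [ 0.6 -0.4  3.1] M [ 0.192 -0.04  -0.078] w 41.63755867294041 29.998007118701935
```

```bash
sed -i "s/print('t',o/print('tq6',o['joint_torque'][5].round(3),'t',o/" s.py; python3 s.py; python3 -m handwheel '[[0,0,0,0,0,0.05,0.6],[0,0,0,0,0,0,0.6]]' >/dev/null; python3 s.py; python3 -m handwheel '[[0,0,0,0,0,0.05,0.6],[0,0,0,0,0,0,0.6]]' >/dev/null; python3 s.py;python3 -m handwheel '[[0,0,0,0,0,0.03,0.6],[0,0,0,0,0,0,0.6]]' >/dev/null; python3 s.py
```

```text
tq6 0.13 t 6.15 p [537.9  16.7 211.8] yaw 0.5116 tilt [-0.      0.0004] q6 1.068 F [ 0.6 -0.4  3.1] M [ 0.192 -0.04  -0.078] w 41.63755867294041 29.998007118701935
tq6 0.189 t 6.4 p [537.9  16.7 211.8] yaw 0.4618 tilt [-0.0001  0.0004] q6 1.117 F [0.8 0.7 3.3] M [ 0.226 -0.013 -0.036] w 41.332017332059664 29.998236894607544
tq6 0.188 t 6.65 p [537.8  16.7 211.8] yaw 0.4118 tilt [-0.0001  0.0004] q6 1.167 F [-0.   0.9  4.6] M [ 0.412  0.118 -0.   ] w 41.43509292688898 29.998674988746643
tq6 0.113 t 6.9 p [537.9  16.8 211.8] yaw 0.38 tilt [-0.0001  0.0004] q6 1.199 F [-1.4  1.8  5.3] M [ 0.606  0.201 -0.006] w 41.29717163523534 29.998912811279297
```

Run:
```python
from h import *
d=cap('side','side2.png');a=d['frame'][140:250,240:380];cv2.imwrite('pics/a2.png',cv2.resize(a,None,fx=5,fy=5,interpolation=2))
```

```text
(no output)
```

View pics/a2.png

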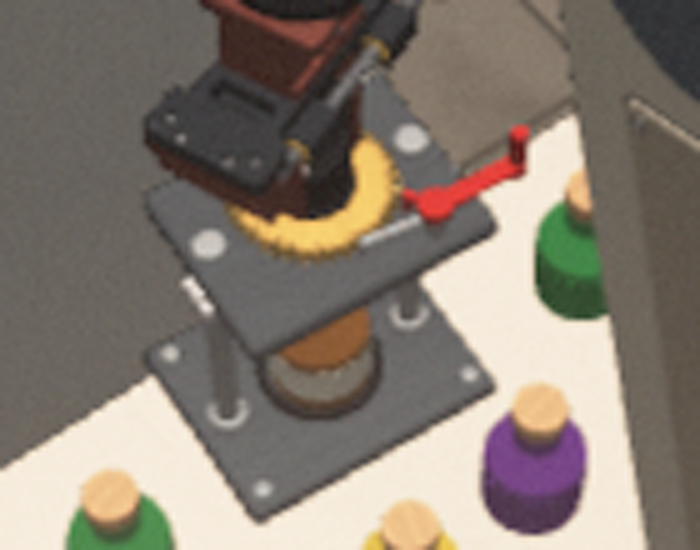

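The grip holds and the crosshead mark at the left column (197,295 in the crop) has dropped about 2 px, which fits the turn so far. I'll go on in small steps.

```bash
python3 -m handwheel '[[0,0,0,0,0,0.04,0.6],[0,0,0,0,0,0,0.6]]' >/dev/null; python3 s.py; python3 -m handwheel '[[0,0,0,0,0,0,0.6]]' >/dev/null; python3 s.py; python3 -m handwheel '[[0,0,0,0,0,0.04,0.6],[0,0,0,0,0,0,0.6]]' >/dev/null; python3 s.py;python3 -m handwheel '[[0,0,0,0,0,0,0.6]]' >/dev/null; python3 s.py
```

```text
tq6 0.066 t 7.2 p [537.8  16.8 211.7] yaw 0.3398 tilt [-0.0002  0.0005] q6 1.239 F [-0.6  3.2  4.9] M [ 0.627  0.159 -0.055] w 41.58983419730032 29.99895930290222
tq6 -0.09 t 7.325 p [537.9  16.8 211.8] yaw 0.3401 tilt [-0.0001  0.0005] q6 1.239 F [-0.5  2.8  5.4] M [ 0.656  0.224 -0.125] w 41.462322496439526 29.99878764152527
tq6 0.103 t 7.575 p [537.8  16.8 211.8] yaw 0.2998 tilt [-0.0001  0.0006] q6 1.279 F [-0.9  3.1  5.7] M [ 0.69   0.132 -0.019] w 41.53542099089827 29.998973608016968
tq6 -0.058 t 7.7 p [537.8  16.8 211.7] yaw 0.3002 tilt [-0.0002  0.0006] q6 1.279 F [-0.4  2.7  5.4] M [ 0.632  0.202 -0.076] w 41.45470387122725 29.998776018619537
```

```bash
python3 -m handwheel '[[0,0,0,0,0,0.05,0.6],[0,0,0,0,0,0,0.6]]' >/dev/null; python3 s.py; python3 -m handwheel '[[0,0,0,0,0,0.05,0.6],[0,0,0,0,0,0,0.6]]' >/dev/null; python3 s.py;  python3 -m handwheel '[[0,0,0,0,0,0.05,0.6],[0,0,0,0,0,0,0.6]]' >/dev/null; python3 s.py
```

```text
tq6 0.184 t 7.95 p [537.9  16.9 211.8] yaw 0.2498 tilt [-0.0001  0.0006] q6 1.329 F [-0.4  2.1  6.3] M [ 0.736  0.124 -0.016] w 41.385670997676606 29.99902367591858
tq6 0.248 t 8.2 p [537.8  16.9 211.8] yaw 0.2 tilt [-0.0001  0.0006] q6 1.379 F [-0.8  3.3  5.8] M [0.766 0.208 0.067] w 41.10864583592476 29.998944997787476
tq6 0.255 t 8.45 p [537.8  16.9 211.8] yaw 0.15 tilt [-0.0001  0.0007] q6 1.429 F [-0.5  3.8  6.2] M [0.796 0.216 0.048] w 41.60517699460104 29.998955726623535
```

```bash
for i in 1; do python3 -m handwheel '[[0,0,0,0,0,0.04,0.6],[0,0,0,0,0,0,0.6]]' >/dev/null; python3 s.py;  python3 -m handwheel '[[0,0,0,0,0,0.04,0.6],[0,0,0,0,0,0,0.6]]' >/dev/null; python3 s.py; python3 -m handwheel '[[0,0,0,0,0,0.04,0.6],[0,0,0,0,0,0,0.6]]' >/dev/null; python3 s.py; done
```

```text
tq6 0.297 t 8.7 p [537.8  16.9 211.8] yaw 0.1103 tilt [-0.0001  0.0007] q6 1.469 F [-1.8  3.3  5.7] M [0.77  0.201 0.102] w 41.369519158951476 29.998988807201385
tq6 0.299 t 8.95 p [537.8  17.  211.8] yaw 0.0703 tilt [-0.0002  0.0007] q6 1.509 F [-1.1  4.   4.7] M [0.776 0.182 0.195] w 41.411954052561306 29.99897986650467
tq6 0.306 t 9.2 p [537.8  17.  211.8] yaw 0.0303 tilt [-0.0001  0.0008] q6 1.549 F [-1.4  3.   4.3] M [0.896 0.147 0.176] w 41.85241189850976 29.999016523361206
```

```bash
for i in 1; do python3 -m handwheel '[[0,0,0,0,0,0.04,0.6],[0,0,0,0,0,0,0.6]]' >/dev/null; python3 s.py;  python3 -m handwheel '[[0,0,0,0,0,0.04,0.6],[0,0,0,0,0,0,0.6]]' >/dev/null; python3 s.py; done
```

```text
tq6 0.272 t 9.45 p [537.8  17.  211.8] yaw -0.0099 tilt [-0.0001  0.0008] q6 1.589 F [-1.6  3.3  5.3] M [0.881 0.201 0.119] w 41.464109285691706 29.99906837940216
tq6 0.297 t 9.7 p [537.8  17.1 211.7] yaw -0.0498 tilt [-0.0002  0.0009] q6 1.629 F [-1.8  3.4  5.4] M [0.961 0.174 0.184] w 41.68858244627051 29.999030828475952
```

```bash
python3 -m handwheel '[[0,0,0,0,0,0.04,0.6],[0,0,0,0,0,0,0.6]]' >/dev/null; python3 s.py;  python3 -m handwheel '[[0,0,0,0,0,0.03,0.6],[0,0,0,0,0,0,0.6]]' >/dev/null; python3 s.py
```

```text
tq6 0.299 t 9.95 p [537.8  17.1 211.8] yaw -0.0897 tilt [-0.0002  0.0009] q6 1.669 F [-1.7  4.3  5.4] M [0.978 0.112 0.158] w 41.867214936756795 29.998884201049805
tq6 0.275 t 10.2 p [537.8  17.1 211.7] yaw -0.1196 tilt [-0.0002  0.0009] q6 1.699 F [-0.4  4.2  4.6] M [0.982 0.166 0.191] w 41.53468129957922 29.998871684074402
```

```bash
python3 -m handwheel '[[0,0,0,0,0,0.03,0.6],[0,0,0,0,0,0,0.6]]' >/dev/null; python3 s.py;  python3 -m handwheel '[[0,0,0,0,0,0.03,0.6],[0,0,0,0,0,0,0.6]]' >/dev/null; python3 s.py
```

```text
tq6 0.278 t 10.45 p [537.8  17.1 211.8] yaw -0.1496 tilt [-0.     0.001] q6 1.729 F [-2.1  4.   4.7] M [0.981 0.124 0.117] w 41.428140964011725 29.998923540115356
tq6 0.256 t 10.7 p [537.8  17.2 211.8] yaw -0.1797 tilt [-0.0001  0.001 ] q6 1.759 F [-1.1  4.2  5.1] M [1.002 0.146 0.171] w 41.880477597589774 29.998841285705566
```

```bash
python3 -m handwheel '[[0,0,0,0,0,0.03,0.6],[0,0,0,0,0,0,0.6]]' >/dev/null; python3 s.py;  python3 -m handwheel '[[0,0,0,0,0,0.03,0.6],[0,0,0,0,0,0,0.6]]' >/dev/null; python3 s.py
```

```text
tq6 0.222 t 10.95 p [537.8  17.2 211.8] yaw -0.2097 tilt [-0.0001  0.0011] q6 1.789 F [-1.7  5.1  5.4] M [1.01  0.096 0.136] w 41.56804934507777 29.998891353607178
tq6 0.314 t 11.2 p [537.9  17.2 211.8] yaw -0.2396 tilt [0.     0.0011] q6 1.819 F [-1.   4.9  4.9] M [1.016 0.105 0.156] w 41.71082480446184 29.998906552791595
```

```bash
python3 -m handwheel '[[0,0,0,0,0,0.03,0.6],[0,0,0,0,0,0,0.6]]' >/dev/null; python3 s.py;  python3 -m handwheel '[[0,0,0,0,0,0.02,0.6],[0,0,0,0,0,0,0.6]]' >/dev/null; python3 s.py
```

```text
tq6 0.349 t 11.45 p [537.9  17.2 211.8] yaw -0.2694 tilt [0.     0.0011] q6 1.849 F [-0.9  5.2  5.7] M [1.07  0.078 0.268] w 41.471163943217825 29.99888151884079
tq6 0.351 t 11.7 p [537.9  17.2 211.8] yaw -0.2892 tilt [0.    0.001] q6 1.869 F [-1.3  5.2  5.5] M [1.06  0.138 0.266] w 41.638295375337066 29.998759925365448
```

```bash
python3 -m handwheel '[[0,0,0,0,0,0.03,0.6],[0,0,0,0,0,0,0.6]]' >/dev/null; python3 s.py
```

```text
tq6 0.418 t 11.95 p [537.9  17.2 211.8] yaw -0.3193 tilt [0.     0.0011] q6 1.899 F [-1.7  5.4  4.4] M [1.076 0.103 0.321] w 41.38920643661335 29.998858273029327
```

```bash
python3 -m handwheel '[[0,0,0,0,0,0,0.6],[0,0,0,0,0,0,0.6]]'>/dev/null; python3 s.py; python3 -m handwheel '[[0,0,0,0,0,0,0.5],[0,0,0,0,0,0,0.3],[0,0,0,0,0,0,0],[0,0,0,0,0,0,0],[0,0,0,0,0,0,0]]' >/dev/null; python3 s.py; python3 -m handwheel '[[0,0,-30,0,0,0,0],[0,0,-40,0,0,0,0],[0,0,0,0,0,-0.16,0.5],[0,0,0,0,0,-0.16,1],[0,0,0,0,0,-0.16,1],[0,0,0,0,0,-0.16,1],[0,0,0,0,0,0,1]]'>/dev/null; python3 s.py 449.7,-80,282
```

```text
tq6 0.3 t 12.2 p [537.9  17.3 211.8] yaw -0.319 tilt [0.     0.0011] q6 1.898 F [-0.7  4.8  5.3] M [1.043 0.095 0.28 ] w 41.64825156215859 29.998669624328613
tq6 -0.001 t 12.825 p [537.9  16.4 211.6] yaw -0.3202 tilt [-0.0001 -0.0001] q6 1.9 F [ 0.3  0.1 -0.8] M [0.08  0.013 0.006] w 80.56514718810955 0.0
tq6 -0.916 t 13.7 p [537.9  16.5 281.7] yaw 0.3183 tilt [-0. -0.] q6 1.261 F [-0.1  0.4  0. ] M [ 0.012 -0.013  0.008] w 41.200170921254575 0.0
tool shift [-113.9   64.    -0.3]
```

```bash
python3 -m handwheel '[[-38,21.3,0,0,0,0,1],[-38,21.3,0,0,0,0,1],[-38,21.3,0,0,0,0,1],[0,0,0,0,0,0,1]]'>/dev/null; python3 s.py 449.7,-80,214; python3 -c "
from h import *
d=cap('side','side3.png');a=d['frame'][140:250,250:390];cv2.imwrite('pics/a3.png',cv2.resize(a,None,fx=5,fy=5,interpolation=2))"
```

```text
tq6 -0.382 t 14.2 p [448.2 -81.3 281.8] yaw 0.3136 tilt [-0.0004 -0.0002] q6 1.052 F [0.5 0.5 0.9] M [ 0.005 -0.023  0.022] w 2.089976429855141 0.0
tool shift [ 1.9 -0.8 67.8]
```

View pics/a3.png

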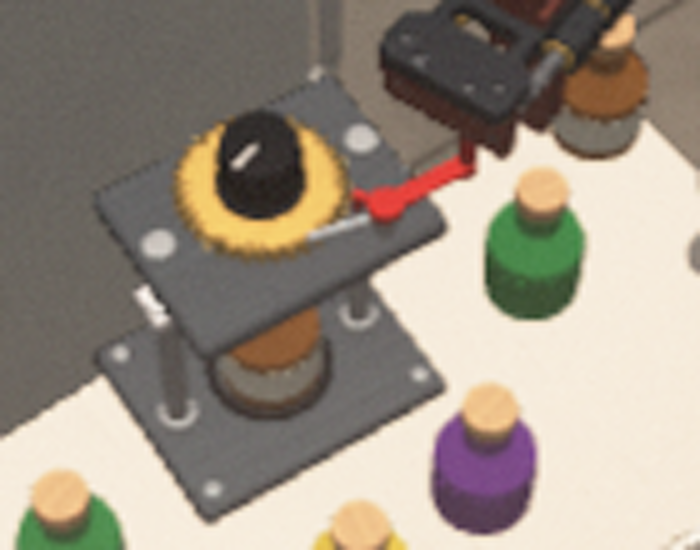

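The white line has turned from lower right to lower left (245,155), the crosshead mark is lower (152,305), and the peg is unmoved at (468,150). Next I descend beside the peg and push.

```bash
python3 -m handwheel '[[1.9,-0.8,35,0,0,0,1],[0,0,33,0,0,0,1],[0,0,0,0,0,0,1]]'>/dev/null; python3 s.py 449.7,-80,214;  python3 -m handwheel '[[10,0,0,0,0,0,1],[8,0,0,0,0,0,1],[0,0,0,0,0,0,1]]'>/dev/null; python3 s.py; python3 -m handwheel '[[8,0,0,0,0,0,1],[0,0,0,0,0,0,1]]'>/dev/null; python3 s.py 500.8,-63,214
```

```text
tq6 0.018 t 14.625 p [450.5 -77.7 211.9] yaw 0.3192 tilt [-0.0044  0.001 ] q6 1.055 F [1.1 0.2 0.3] M [-0.008  0.023  0.033] w 0.7889512731919334 0.0
tool shift [-1.5  1.9 -2.1]
tq6 0.056 t 15.0 p [470.1 -72.8 214.7] yaw 0.32 tilt [ 0.0026 -0.0002] q6 1.072 F [ 0.1 -0.5  0.4] M [-0.086 -0.105 -0.031] w 0.5191715933093165 0.34402461289573694
tq6 0.031 t 15.25 p [477.2 -70.5 214.4] yaw 0.3196 tilt [ 0.0022 -0.0003] q6 1.08 F [ 0.3 -1.5  2.2] M [-0.254 -0.25  -0.03 ] w 0.4067481012133791 1.333867278881371
tool shift [24.8  0.2  0.5]
```

```bash
python3 -c "
from h import *
d=cap('side','side4.png');e=cap('top','top4.png');a=cv2.resize(d['frame'][150:210,300:380],None,fx=5,fy=5,interpolation=2);b=cv2.resize(e['frame'][150:210,310:390],None,fx=5,fy=5,interpolation=2);cv2.imwrite('pics/a4.png',np.hstack([a,b]))"
```

```text
(no output)
```

View pics/a4.png

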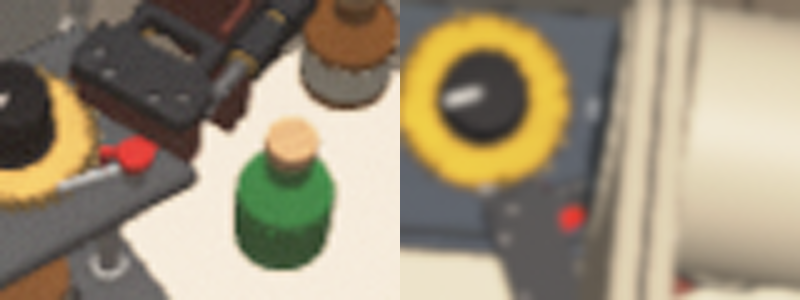

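The lever's nose has turned relative to its pivot (side crop, 105,152), so the lever is moving behind the gripper. I'll push on.

```bash
for i in 1; do python3 -m handwheel '[[6,0,0,0,0,0,1],[0,0,0,0,0,0,1]]'>/dev/null; python3 s.py; python3 -m handwheel '[[6,0,0,0,0,0,1],[0,0,0,0,0,0,1]]'>/dev/null; python3 s.py;python3 -m handwheel '[[5,0,0,0,0,0,1],[0,0,0,0,0,0,1]]'>/dev/null; python3 s.py 500.8,-63,214;done
```

```text
tq6 0.032 t 15.6 p [481.8 -68.3 213.5] yaw 0.3198 tilt [-0.0005  0.0004] q6 1.085 F [-0.9 -0.9 -0.4] M [-0.058  0.069  0.007] w 0.2408219593588775 0.18060877919197083
tq6 0.024 t 15.85 p [487.  -66.7 213.3] yaw 0.3201 tilt [-0.0018 -0.0003] q6 1.091 F [-3.3 -2.1  0.5] M [-0.57   0.588  0.045] w 0.8865953729276909 2.1834288944955915
tq6 0.039 t 16.1 p [492.1 -64.8 213.4] yaw 0.3198 tilt [-0.0006  0.0005] q6 1.096 F [-2.6 -1.8 -0.6] M [-0.178  0.345  0.016] w 0.3545709043327854 1.0810615833179327
tool shift [ 8.8  1.  -0.6]
```

```bash
python3 -m handwheel '[[5,0,0,0,0,0,1],[0,0,0,0,0,0,1]]'>/dev/null; python3 s.py; python3 -m handwheel '[[4,0,0,0,0,0,1],[0,0,0,0,0,0,1]]'>/dev/null; python3 s.py;  python3 -c "
from h import *
d=cap('side','side5.png');e=cap('top','top5.png');a=cv2.resize(d['frame'][150:210,300:380],None,fx=5,fy=5,interpolation=2);b=cv2.resize(e['frame'][150:210,310:390],None,fx=5,fy=5,interpolation=2);cv2.imwrite('pics/a5.png',np.hstack([a,b]))"
```

```text
tq6 0.066 t 16.35 p [496.6 -63.2 213.4] yaw 0.32 tilt [-0.0013  0.0004] q6 1.1 F [-4.3 -1.  -0.2] M [0.009 0.834 0.076] w 0.8151854113727889 1.7241865675896406
tq6 0.111 t 16.6 p [497.4 -62.7 212.9] yaw 0.3205 tilt [-0.0075 -0.0008] q6 1.104 F [-13.6  -4.1   4.8] M [-0.776  2.579  0.114] w 0.41925358110975053 7.179642990231514
```

View pics/a5.png

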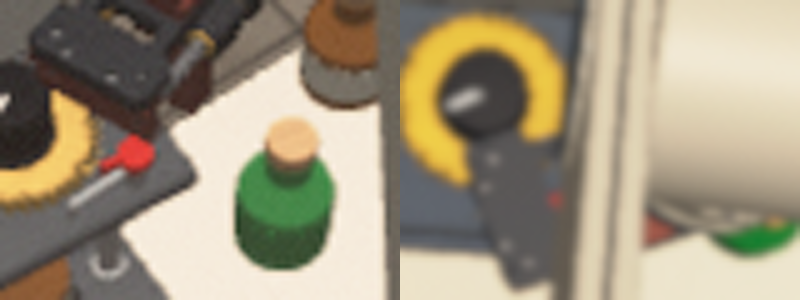

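The pawl tip has swung clear of the wheel (side crop 70,205) and the push force jumped to 14 N, so the lever is at its stop. Next I back off and regrip the knob.

```bash
python3 -m handwheel '[[-10,0,0,0,0,0,1],[-20,0,0,0,0,0,1],[0,0,-40,0,0,0,1],[0,0,-30,0,0,0,1],[0,0,0,0,0,0.16,0.5],[0,0,0,0,0,0.16,0],[0,0,0,0,0,0.16,0],[0,0,0,0,0,0.16,0],[0,0,0,0,0,0,0]]'>/dev/null; python3 s.py 538,16.8,283
```

```text
tq6 0.912 t 17.825 p [472.  -71.9 284. ] yaw -0.319 tilt [ 0.0014 -0.    ] q6 1.713 F [0.9 0.4 0.5] M [ 0.077 -0.002  0.012] w 47.30398225798501 0.0
tool shift [  34.8 -104.9    1.1]
```

```bash
python3 -m handwheel '[[17.4,-52.4,0,0,0,0,0.25],[17.4,-52.5,0,0,0,0,0.25],[0,0,0,0,0,0,0.25],[0,0,0,0,0,0,0.25]]'>/dev/null; python3 s.py 538,16.8,213
```

```text
tq6 -0.016 t 18.325 p [537.7  16.7 283.4] yaw -0.3175 tilt [-0.0007 -0.0002] q6 1.897 F [ 0.  -0.2  1.2] M [ 0.016 -0.009  0.008] w 66.08282672654647 0.0
tool shift [ 0.3 -0.2 70.4]
```

```bash
python3 -m handwheel '[[0.3,-0.2,35,0,0,0,0.25],[0,0,20,0,0,0,0.25],[0,0,15,0,0,0,0.25],[0,0,0,0,0,0,0.25],[0,0,0,0,0,0,0.4],[0,0,0,0,0,0,0.6],[0,0,0,0,0,0,0.6],[0,0,0,0,0,0,0.6]]'>/dev/null; python3 s.py; python3 -m handwheel '[[0,0,0,0,0,-0.1,0.6],[0,0,0,0,0,-0.1,0.6],[0,0,0,0,0,-0.1,0.6],[0,0,0,0,0,-0.1,0.6],[0,0,0,0,0,-0.1,0.6],[0,0,0,0,0,-0.1,0.6],[0,0,0,0,0,-0.1,0.6],[0,0,0,0,0,-0.1,0.6],[0,0,0,0,0,0,0.6]]'>/dev/null; python3 s.py
```

```text
tq6 0.013 t 19.325 p [539.   17.  214.3] yaw -0.32 tilt [ 0.0011 -0.0002] q6 1.9 F [-0.3 -1.2  4.4] M [-0.072  0.11  -0.055] w 41.39705995493491 30.00088781118393
tq6 -0.509 t 20.45 p [539.   17.2 214.3] yaw 0.4793 tilt [0.001  0.0003] q6 1.101 F [-0.7  0.4  5.5] M [0.117 0.247 0.073] w 41.69238675460198 30.000566840171814
```

```bash
python3 -m handwheel '[[0,0,0,0,0,-0.05,0.6],[0,0,0,0,0,-0.05,0.6],[0,0,0,0,0,0,0.6]]'>/dev/null; python3 s.py; python3 -m handwheel '[[0,0,0,0,0,-0.05,0.6],[0,0,0,0,0,0,0.6]]'>/dev/null; python3 s.py;python3 -m handwheel '[[0,0,0,0,0,-0.05,0.6],[0,0,0,0,0,0,0.6]]'>/dev/null; python3 s.py
```

```text
tq6 -0.201 t 20.825 p [538.9  17.3 214.3] yaw 0.5786 tilt [0.0008 0.0004] q6 1.002 F [-0.8  0.6  6.4] M [0.179 0.18  0.035] w 41.4577911804906 30.000889599323273
tq6 -0.195 t 21.075 p [539.   17.3 214.3] yaw 0.6285 tilt [0.0009 0.0004] q6 0.952 F [-0.3  1.1  6.3] M [ 0.212  0.268 -0.022] w 41.52141941997228 30.00087171792984
tq6 -0.195 t 21.325 p [538.9  17.3 214.3] yaw 0.6785 tilt [0.0008 0.0005] q6 0.902 F [-1.8  0.9  6.4] M [0.219 0.25  0.054] w 41.69539509952364 30.000857412815094
```

```bash
for i in 1; do python3 -m handwheel '[[0,0,0,0,0,-0.05,0.6],[0,0,0,0,0,0,0.6]]'>/dev/null; python3 s.py; python3 -m handwheel '[[0,0,0,0,0,-0.05,0.6],[0,0,0,0,0,0,0.6]]'>/dev/null; python3 s.py;python3 -m handwheel '[[0,0,0,0,0,-0.05,0.6],[0,0,0,0,0,0,0.6]]'>/dev/null; python3 s.py; python3 -m handwheel '[[0,0,0,0,0,-0.05,0.6],[0,0,0,0,0,0,0.6]]'>/dev/null; python3 s.py;done
```

```text
tq6 -0.195 t 21.575 p [538.9  17.3 214.3] yaw 0.7285 tilt [0.0008 0.0005] q6 0.852 F [-0.8  1.3  5. ] M [0.21  0.221 0.029] w 41.311474186339034 30.000945925712585
tq6 -0.615 t 21.825 p [539.4  17.8 214.3] yaw 0.7772 tilt [0.0018 0.0016] q6 0.803 F [1.2 4.9 4.7] M [ 1.026 -0.083 -0.388] w 41.463018460590725 30.000320076942444
tq6 -0.793 t 22.075 p [539.3  17.7 214.2] yaw 0.8271 tilt [0.0015 0.0014] q6 0.753 F [1.4 5.  6. ] M [ 0.937 -0.129 -0.565] w 41.39298887662852 30.00070095062256
tq6 -0.839 t 22.325 p [539.   17.5 214.1] yaw 0.8772 tilt [0.001 0.001] q6 0.703 F [1.6 4.3 5.7] M [ 0.776 -0.084 -0.626] w 41.65935434452505 30.000835955142975
```

```bash
python3 -m handwheel '[[0,0,0,0,0,0,0.5],[0,0,0,0,0,0,0.3],[0,0,0,0,0,0,0.25],[0,0,0,0,0,0,0.25],[0,0,-40,0,0,0,0.25],[0,0,-60,0,0,0,0.25],[0,0,-60,0,0,0,0.25],[0,0,0,0,0,0,0.25],[0,0,0,0,0,0,0.25]]'>/dev/null; python3 s.py;  python3 -c "
from h import *
d=cap('side','side6.png');a=cv2.resize(d['frame'][140:250,250:390],None,fx=5,fy=5,interpolation=2);cv2.imwrite('pics/a6.png',a)"
```

```text
tq6 0.002 t 23.45 p [538.1  16.9 373.1] yaw 0.8797 tilt [-0.0007 -0.0001] q6 0.701 F [-1. -0.  0.] M [-0.037 -0.011  0.008] w 65.76543988618609 0.0
```

View pics/a6.png

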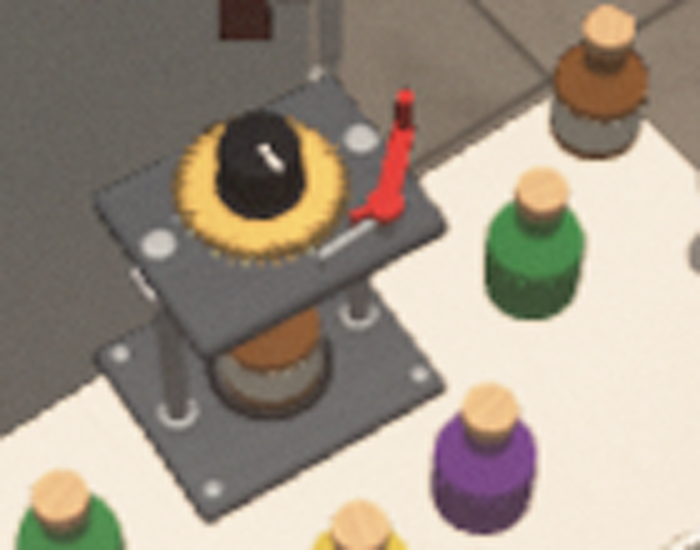

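The red lever is over (peg at 405,100), the knob line is back at lower right (270,157), the crosshead mark is up again (143,285), and the bottle stands in its ring. I'm handing the job in.

```bash
python3 -c "
from workcell import ctrl;print(ctrl.close_job())"
```

```text
the job is handed in; nothing more can be done
None
```

I pressed the stopper until the torque showed it bottomed (about 17 N, estimated), swung the red lever to its stop, wound the knob back to its upper stop and handed the job in at about 23.5 s. The stopper's seat could not be seen directly, and no verdict came back.

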